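# Press the grease coupler onto the tilted bearing nipple and hold it

## Task

Take the square-bodied grease coupler off the parking rail and press it squarely onto the thick tilted nipple of the bearing housing, past the snap and fully home against the nipple's spring collar. Finish while still holding it pressed fully home there: do not let go. Leave the other two couplers, the bottle and the jar where they stand.

Things in the scene. Friction and masses are not known exactly. Their poses are not given: they have to be found in the camera images.
- coupler_grip (a point): Square-bodied steel grease coupler (loose, 0.18 to 0.33 kg), standing mouth down on one of the rail's three pegs (varies). Upwards along its z: round sleeve 32 mm wide, 30 mm high; square grip block 32 x 32 mm, 40 mm high, flats facing the point's x and y; brass stud 14 mm wide, 10 mm high; 80 mm in all. This point: centre of the grip block, 50 mm above the mouth.
- coupler_mouth (a point): Centre of the coupler's open lower end, on its axis; z points from mouth to stud. Parked, it rests on the rail's top, 20 mm above the table, round a peg 12 mm high: lift 15 mm or more to clear it. The socket inside is 21 mm wide for the first 9 mm, then 26 mm wide, with a flat ceiling 26 mm above the mouth.
- nipple_tip (a point): Centre of the tip of the round steel nipple. z = its axis, pointing outwards: up, leaning 0.38 rad from vertical, towards the housing's -x. 18 mm wide, 40 mm long, tapering to 10 mm over the last 6 mm; tip 95 mm above the table. Fully home, the coupler's ceiling meets the tip and its mouth is 26 mm below the tip along the axis, at any angle about it.
- nipple: The nipple, fixed to the housing; origin at its foot, 40 mm below the tip; z its axis. Four small sprung balls stand out 3 mm from its side, 12 mm below the tip: the coupler's socket pushes them in (a few N) and they snap out again when the mouth is about 24 mm below the tip. Let go there, the spring collar pushes the coupler back up.
- collar (a joint): Travel (m) of the dark spring collar, a 36 mm ring round the nipple: 0 = out (face 18 mm below the tip), growing as the coupler's mouth pushes it down the nipple; 0.008 with the coupler fully home. It pushes back with 4 N at first and 14 N at 0.008; a push of about 20 N along the axis seats the coupler.
- housing: Fixed grey bearing housing, base 130 x 100 mm, 90 mm high; origin under its centre. The tilted nipple stands on the sloping face at its -x side, facing the robot or its left (yaw -1.2 to 0 rad). A 24 mm shaft passes through it along y. The small upright brass nipple on its top is not part of the job.
- rail: Fixed steel parking rail, 70 x 280 x 20 mm, origin under its centre; three pegs along its y axis at -95, 0 and +95 mm, each with a coupler on it.
- slim_coupler: Another coupler, round and slim (26 mm diameter, 102 mm high), on the rail; not to be touched. Origin at its lower end.
- wide_coupler: Another coupler, round, short and wide (44 mm diameter, 56 mm high), on the rail; not to be touched. Origin at its lower end.
- oil_can: Plain grey bottle, 56 mm diameter, 130 mm high, standing at the far side of the bed; leave it. Origin at its foot.
- nut_jar: Small jar with a dark lid, 42 mm diameter, 57 mm high, standing between rail and housing; leave it. Origin at its foot.
There are look-alikes about, which are no part of the job. What is shaped like the housing but red is not meant.

How it is judged (in metres and radians):
On the way, in this order (a step that is already met when the one before it is completed fails the run):
1. the square-bodied coupler is lifted off its peg in the gripper (height (world z) of coupler_mouth above 0.045 m and contact force between coupler and the fingers above 3 N and distance between coupler_mouth and nipple_tip above 0.04 m), for 0.2 s.
2. the coupler is held squarely on the tilted nipple, past the snap and home (z of coupler_mouth in the frame of nipple_tip between -0.029 and -0.0235 m and x of coupler_mouth in the frame of nipple_tip between -0.004 and 0.004 m and y of coupler_mouth in the frame of nipple_tip between -0.004 and 0.004 m and angle between the z axis of coupler_mouth and the z axis of nipple_tip, either way round below 0.12 rad and value of joint collar above 0.0055 m and contact force between coupler and the fingers above 3 N), for 0.3 s.
At the end, for the whole second after the job is handed in: Held in the fingers (over 3 N), still, on the tilted nipple: mouth 23.5 to 29 mm below the tip along its axis, within 4 mm of it in x and y, within 0.12 rad of square; collar down over 5.5 mm. Other couplers within 40 mm, bottle and jar within 60 mm of their starts (all of step 2 and linear speed of coupler below 0.02 m/s and distance of each of slim_coupler, wide_coupler from where it was at the start of the episode below 0.04 m and distance of each of oil_can, nut_jar from where it was at the start of the episode below 0.06 m); the arm keeps its last pose, push and grip.
It fails at once if the slim coupler is knocked away from its place (distance of slim_coupler from where it was at the start of the episode above 0.04 m).
It fails at once if the wide coupler is knocked away from its place (distance of wide_coupler from where it was at the start of the episode above 0.04 m).
It fails at once if the oil can is knocked away from its place (distance of oil_can from where it was at the start of the episode above 0.06 m).
It fails at once if the nut jar is knocked away from its place (distance of nut_jar from where it was at the start of the episode above 0.06 m).
It also fails if it takes over 42 s, if anything falls off the work surface, if the arm or the gripper's body presses on something with over 40 N, if the wrist force passes 120 N, or if a joint passes its speed limit or range.

## Robot

A 6-joint arm with a two-finger parallel gripper is mounted at the origin on the work surface. World frame = base frame: x ahead of the robot, y to its left, z up, the work surface at z = 0. Lengths are in m, angles in degrees, forces in N, time in s.
With the tool pointing down it reaches from about 0.4 to 0.825 m from the base axis. Payload 7 kg.
Tool frame: the origin (TCP) lies at the centre of the arm's flange, where the gripper is bolted on; the fingertips stand 178 mm ahead of it and the grasp point (between the pads) lies ahead of it (ctrl.grip_depth is the z of the grasp point in the tool frame, in m); z points along the fingers, x is the direction in which the jaws open and shut, and the axes are right-handed (so a half turn about z gives the same grasp; the last joint's range is limited). The gripper opens to 88 mm and grips with 3 to 60 N. Pads are 19 mm wide; open, the fingers measure 130 mm over their backs; the gripper's body (78 mm by 193 mm) begins 47 mm behind the grasp point.
Start: joints at [92.882, 20.546, 0.682, 0, -70.136, -16.507], TCP at [0.159, 0.656, 0.405] pointing down, gripper open.
Joint ranges: [-176.03, 176.03], [-82.01, 121.73], [-58.28, 71.71], [-173.87, 95.51], [-174.79, -0.11], [-173.66, 173.66]. Speed limits (degrees/s): [136.94, 136.94, 172.46, 180, 180, 180].

## Interface

Orientations are given as [roll, pitch, yaw] about the fixed x, y, z axes, in that order (R = Rz(yaw) Ry(pitch) Rx(roll)).
In Python, from plant import ctrl gives the robot as it stands.
- The arm moves only by the tool carry_out, never from a script. Its arguments are lists of equal length, an entry for each row: "linear": the shift along the tool's x, y, z in cm, a list of three; "twist": the turn about the tool's z in degrees. In form: {"linear": [[tx, ty, tz], ...], "twist": [twist, ...]}. A call has 1 to 12 rows; each row is the pose to reach, as a shift and turn from the pose measured when the call began, along the tool's axes at that moment; what a row does not reach only later rows make up. A row lasts 1/12 s, in which the tool goes at most 41.7 mm and 7.16 degrees, less where a joint would pass 70% of its speed; a pose out of reach is approached as far as the arm can. A call with a gripper value outside its range is refused whole. "fingers" is the gripper's target within -1 to 1 (fully open at 1, half-way at 0, shut at -1), set as the call begins (left out, the last holds). The fingers move at their own pace and stop on an object; the grip force is fixed at half the most. Time passes only in rows, so rows that repeat a pose let the fingers close. It gives the time, the measured TCP pose, the force and the opening at its end, in the units of the state.
- ctrl.get_obs(): the state, without advancing time (a new reading comes with each control period).
- ctrl.snapshot(name): name is "scene" or "top" or "wrist"; returns the picture (400x640x3 uint8, blue, green, red); there is no depth.
- ctrl.camera_params(name): a dict with "fovy" (degrees; the focal length in pixels is half the picture's height over the tangent of half this angle, whatever the lens; pixels are square), "cx", "cy" (the principal point, pixels), "eye" and "rotation" of the camera in the world; the wrist camera has in their place "T_tool_cam" (4x4, takes a point from camera to tool coordinates, whose origin is the TCP and whose axes are the tool frame's). Camera axes: x right, y down, z forward; pixel columns grow to the right and rows downward; lengths in m; the calibration is good to about 2 mm. A picture is of the moment at which its call begins: read the wrist's pose just before it. camera_params takes no time and is no camera call.
- ctrl.close_job(): hands the job in, once; it reports no verdict.
The state is a dict: "clock": time; "joint_pos": joint angles; "qvel": joint speeds; "tau": joint torques, N m; "tool_pos": TCP position; "orientation": TCP orientation; "force": force on the tool from outside, world axes, zero at the start; "moment": the same for the moment, N m; "opening": finger opening in m.
Only numpy, scipy, OpenCV 4.12 (cv2) and the standard library are available. Lean on these libraries where they do the work, as an engineer would, in place of code of your own. Each camera call takes 0.05 s, during which the arm holds its last target.

## Working session

There is one attempt and no reset: what is moved stays moved. The work goes in short steps, Python scripts to look and compute and a tool call to move; the robot and the scene stay as the last step left them, time stands still between calls to the robot, and variables do not carry over. Pictures are saved under pics/ and viewed, and the job is handed in when it is done.

Besides the shell and the picture viewer there is one more tool, called after "Emit:" as name(argument=value, ...) on one line, values as JSON. carry_out: Moves the arm, as the interface text tells. Its arguments: {"type":"object","properties":{"linear":{"type":"array","items":{"type":"array","items":{"type":"number"}}},"twist":{"type":"array","items":{"type":"number"}},"fingers":{"type":"number"}},"required":["linear","twist"]}

```bash
mkdir -p pics; ls; python3 - <<'E'
from plant import ctrl
import cv2
print(ctrl.get_obs(), ctrl.grip_depth)
for n in("scene","top","wrist"):
    print(n,ctrl.camera_params(n)); cv2.imwrite(f"pics/{n}0.png",ctrl.snapshot(n))
E
```

```text
pics
{'clock': 0.0, 'joint_pos': array([ 9.28826951e+01,  2.05919801e+01,  6.33075968e-01, -2.05021971e-02,
       -7.01357532e+01, -1.65058966e+01]), 'qvel': array([ 0.05730472, -0.03195311, -0.0303234 , -0.00715791,  0.03865959,
       -0.0356546 ]), 'tau': array([ 7.39320203e-04, -5.82710016e+01,  2.93051237e+01,  6.99691191e+00,
        6.98405929e-03, -1.50035248e-04]), 'tool_pos': array([0.15895209, 0.65581426, 0.40370978]), 'orientation': array([-1.79991583e+02, -9.62327510e-02, -1.03630191e+02]), 'force': array([-0.91060579, -0.40677919,  0.23314163]), 'moment': array([-0.05437799, -0.03882948, -0.01118691]), 'opening': 0.08756338987792725} 0.1593
scene {'fovy': 42.538015814424845, 'cx': 317.9256465543978, 'cy': 199.06561880770343, 'eye': array([ 1.02677474, -0.53436706,  1.14296576]), 'rotation': array([-144.45601397,   -0.60844582,   43.8032213 ])}
top {'fovy': 51.50598911786517, 'cx': 319.0028840618829, 'cy': 198.3114096822033, 'eye': array([0.30287901, 0.0182087 , 1.12637343]), 'rotation': array([-167.24754094,    0.26301145,  -94.53189668])}
wrist {'fovy': 63.51757678697761, 'cx': 317.0633230713329, 'cy': 193.7511603400512, 'T_tool_cam': array([[ 9.99999661e-01,  2.07876775e-04,  7.96887896e-04,
        -4.37349480e-04],
       [-4.41253232e-04,  9.52251167e-01,  3.05315443e-01,
        -8.24024133e-02],
       [-6.95369440e-04, -3.05315691e-01,  9.52250936e-01,
         1.97049163e-02],
       [ 0.00000000e+00,  0.00000000e+00,  0.00000000e+00,
         1.00000000e+00]])}
```

View pics/scene0.png

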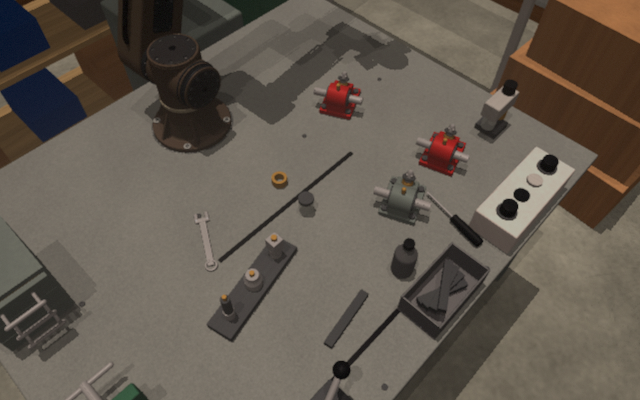

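View pics/top0.png

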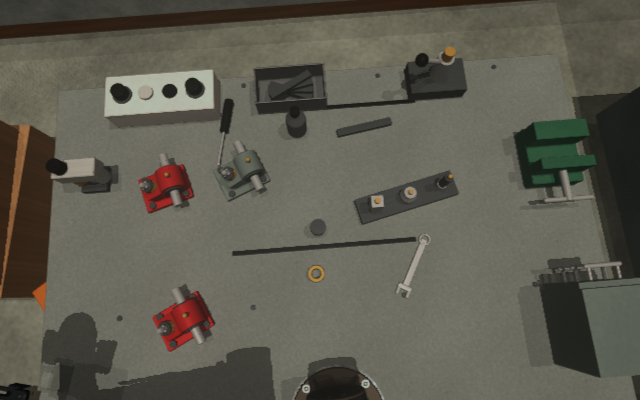

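View pics/wrist0.png

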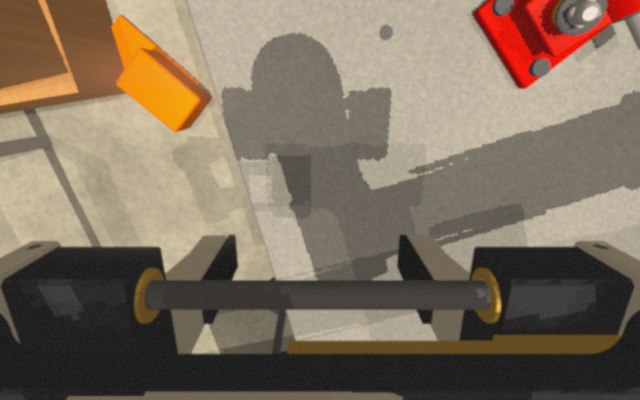

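The grey housing is at top (240,172), scene (403,195). The rail is at top (405,197), and the square coupler looks to be the one nearest the housing: top (377,202), scene (275,243). The red housings are look-alikes. I'll zoom in to confirm.

```bash
cat > h.py <<'E'
import numpy as np, cv2
from scipy.spatial.transform import Rotation as R
from plant import ctrl
def rot(rpy): return R.from_euler('xyz',rpy,degrees=True).as_matrix()
def cam(n,obs=None):
    p=ctrl.camera_params(n); f=200/np.tan(np.radians(p['fovy']/2))
    if n=='wrist':
        o=obs or ctrl.get_obs(); T=p['T_tool_cam']; Rt=rot(o['orientation'])
        return f,p['cx'],p['cy'],Rt@T[:3,3]+o['tool_pos'],Rt@T[:3,:3]
    return f,p['cx'],p['cy'],p['eye'],rot(p['rotation'])
def ray(c,u,v):
    f,cx,cy,e,M=c; d=M@np.array([(u-cx)/f,(v-cy)/f,1]); return e,d/np.linalg.norm(d)
def plane(c,u,v,z):
    e,d=ray(c,u,v); return e+d*(z-e[2])/d[2]
def proj(c,P):
    f,cx,cy,e,M=c; q=M.T@(np.array(P)-e); return f*q[0]/q[2]+cx,f*q[1]/q[2]+cy
def tri(*rs):
    A=0;b=0
    for e,d in rs:
        m=np.eye(3)-np.outer(d,d);A=A+m;b=b+m@e
    P=np.linalg.solve(A,b); return P,[np.linalg.norm((np.eye(3)-np.outer(d,d))@(P-e)) for e,d in rs]
E
python3 - <<'E'
from h import *
a=cv2.imread('pics/top0.png');b=cv2.imread('pics/scene0.png')
def crop(i,x,y,w,h,s):return cv2.resize(i[y:y+h,x:x+w],None,fx=s,fy=s,interpolation=cv2.INTER_CUBIC)
t=np.hstack([crop(a,350,165,115,65,3.4),crop(a,205,130,80,65,3.4)[:, :]])
s=np.hstack([crop(b,200,225,110,115,3),crop(b,360,160,90,115,3)])
cv2.imwrite('pics/c1.png',t);cv2.imwrite('pics/c2.png',s)
ct,cs=cam('top'),cam('scene')
print('sq top stud',plane(ct,377,201,.10),plane(cs,275,238,.10), tri(ray(ct,377,201),ray(cs,275,238)))
print(plane(ct,358,222,.02),plane(ct,458,190,0.02))
E
```

```text
sq top stud [ 0.51609852 -0.14132852  0.1       ] [ 0.52455015 -0.14134176  0.1       ] (array([ 0.51927447, -0.14048607,  0.09230543]), [np.float64(0.0025775419566511307), np.float64(0.0025775419566510522)])
[ 0.47909565 -0.09628831  0.02      ] [ 0.54567432 -0.37858477  0.02      ]
```

View pics/c1.png

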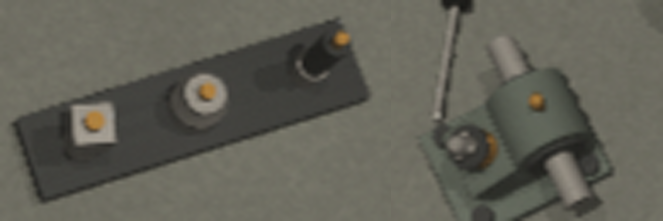

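View pics/c2.png

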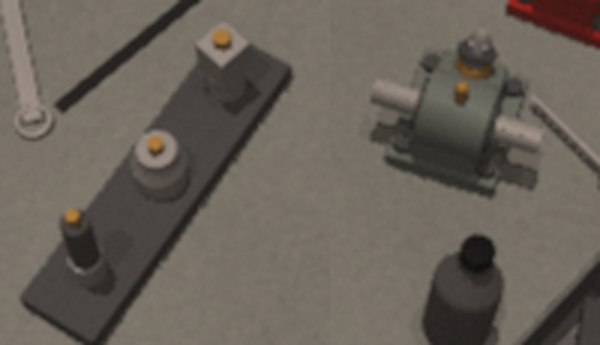

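```bash
python3 - <<'E'
from h import *
ct,cs=cam('top'),cam('scene')
T=lambda px,py:(205+(px-391)/3.4,130+py/3.4); S=lambda px,py:(360+(px-330)/3,160+py/3)
print('stud',tri(ray(ct,350+94/3.4,165+121/3.4),ray(cs,200+222/3,225+37/3)))
print('slim',tri(ray(ct,350+341/3.4,165+39/3.4),ray(cs,200+72/3,225+216/3)))
print('wide',tri(ray(ct,350+207/3.4,165+91/3.4),ray(cs,200+155/3,225+145/3)))
print('nip',tri(ray(ct,*T(460,145)),ray(cs,*S(477,42))))
print('brass',tri(ray(ct,*T(537,101)),ray(cs,*S(462,92))))
print('shaft ends',tri(ray(ct,*T(500,45)),ray(cs,*S(535,135))),tri(ray(ct,*T(585,200)),ray(cs,*S(377,90))))
print('jar',plane(ct,317,227,.057),'bottle',plane(ct,295,113,.1))
c=[plane(ct,*(350+x/3.4,165+y/3.4),.02)for x,y in((15,121),(42,200),(369,98),(335,20))];print(c)
E
```

```text
stud (array([ 0.51884464, -0.14206026,  0.09687736]), [np.float64(0.0019056957493384975), np.float64(0.001905695749338473)])
slim (array([ 0.56135124, -0.32788269,  0.11856691]), [np.float64(0.0016881258641453056), np.float64(0.0016881258641454405)])
wide (array([ 0.54050062, -0.23535982,  0.07163194]), [np.float64(0.0016861740368586057), np.float64(0.0016861740368586241)])
nip (array([0.62685323, 0.24370983, 0.08505032]), [np.float64(0.0006794319153807211), np.float64(0.0006794319153807923)])
brass (array([0.65464284, 0.18249016, 0.09625832]), [np.float64(0.0020424992093407025), np.float64(0.002042499209340922)])
shaft ends (array([0.71576825, 0.2152669 , 0.06038801]), [np.float64(0.001430866276272986), np.float64(0.0014308662762730151)]) (array([0.58502397, 0.15624952, 0.05806306]), [np.float64(0.004329653968054709), np.float64(0.004329653968054606)])
jar [0.46860066 0.01522933 0.057     ] bottle [0.77213998 0.04986214 0.1       ]
[array([ 0.53879706, -0.09242462,  0.02      ]), array([ 0.47320468, -0.10749047,  0.02      ]), array([ 0.53487139, -0.3783812 ,  0.02      ]), array([ 0.60189534, -0.36078055,  0.02      ])]
```

Emit:
carry_out(linear=[[2.9, -2.2, 0], [5.8, -4.5, 0], [8.6, -6.7, 0], [11.5, -9, 0], [14.4, -11.2, 0], [17.3, -13.5, 0], [20.1, -15.7, 0], [23, -18, 0], [25.9, -20.2, 0], [28.8, -22.4, 0], [31.6, -24.6, 0], [34.5, -26.8, 0]], twist=[0, 0, 0, 0, 0, 0, 0, 0, 0, 0, 0, 0], fingers=1)

```text
clock: 1.15
tool_pos: [0.3383, 0.2556, 0.4045]
orientation: [-180.0, -0.0, -103.6]
force: [1.1, 0.6, 1.2]
opening: 0.0873
```

Emit:
carry_out(linear=[[2.9, -2.2, 0], [5.8, -4.5, 0], [8.6, -6.7, 0], [11.5, -9, 0], [14.4, -11.2, 0], [17.3, -13.5, 0], [20.1, -15.7, 0], [23, -18, 0], [25.9, -20.2, 0], [28.8, -22.4, 0], [31.6, -24.6, 0], [34, -26.4, 0]], twist=[0, 0, 0, 0, 0, 0, 0, 0, 0, 0, 0, 0])

```text
clock: 2.15
tool_pos: [0.5155, -0.1392, 0.4046]
orientation: [180.0, -0.1, -103.6]
force: [0.1, -0.0, 0.1]
opening: 0.0879
```

```bash
python3 - <<'E'
from h import *
o=ctrl.get_obs();print(o['clock'],o['tool_pos'],o['orientation'],o['joint_pos'])
cv2.imwrite('pics/w1.png',ctrl.snapshot('wrist'))
E
```

```text
2.15 [ 0.51545537 -0.13920497  0.40456868] [ 1.79996840e+02 -5.51163071e-02 -1.03642413e+02] [ 5.96034723e+00  7.24795702e+00 -1.71165349e+01  5.58250046e-02
 -6.56569861e+01  7.03742173e+01]
```

View pics/w1.png

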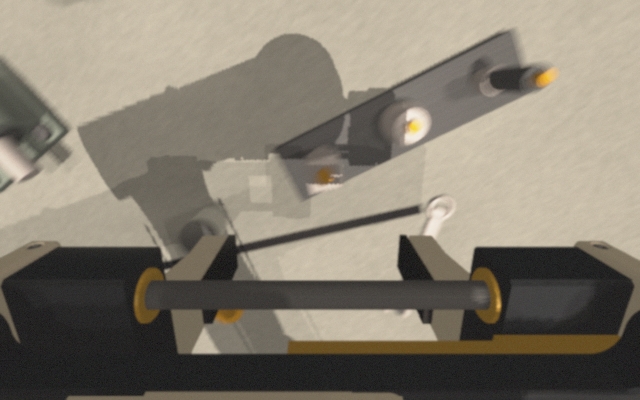

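```bash
python3 - <<'E'
from h import *
a=cv2.imread('pics/w1.png');c=a[130:220,270:370]
c=cv2.convertScaleAbs(c,alpha=1.6);cv2.imwrite('pics/w1c.png',cv2.resize(c,None,fx=6,fy=6,interpolation=cv2.INTER_CUBIC))
hsv=cv2.cvtColor(a,cv2.COLOR_BGR2HSV);m=cv2.inRange(hsv,(8,140,80),(30,255,255));m[:, :280]=0;m[:,380:]=0;m[220:]=0;m[:150]=0
M=cv2.moments(m,True);u,v=M['m10']/M['m00'],M['m01']/M['m00'];print(u,v,M['m00'],plane(cam('wrist'),u,v,.098))
E
```

```text
324.18095238095236 176.17142857142858 105.0 [ 0.52254125 -0.15051393  0.098     ]
```

View pics/w1c.png

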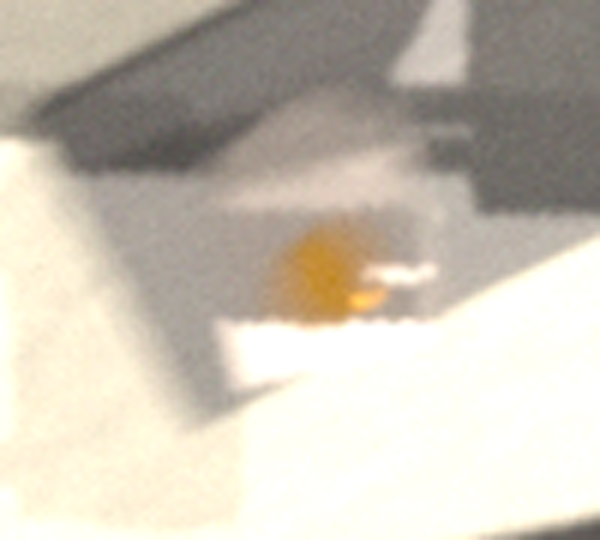

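```bash
python3 - <<'E'
from h import *
o=ctrl.get_obs();print(o['clock'],o['tool_pos'],o['orientation'],abs(o['qvel']).max())
a=ctrl.snapshot('wrist');cv2.imwrite('pics/w2.png',a)
b=ctrl.snapshot('top');cv2.imwrite('pics/t2.png',b);b2=ctrl.snapshot('scene');cv2.imwrite('pics/s2.png',b2)
hsv=cv2.cvtColor(a,cv2.COLOR_BGR2HSV);m=cv2.inRange(hsv,(8,140,80),(30,255,255))
for n in range(1):
    k,l,s,c=cv2.connectedComponentsWithStats(m)
    for i in range(1,k):
        if s[i,4]>20: print(c[i],s[i],plane(cam('wrist',o),*c[i],.098))
cw=cam('wrist',o)
print(plane(cw,414,127,.076),plane(cw,545,77,.12), proj(cw,(.519,-.142,.098)))
c=a[130:220,270:370]
c=cv2.convertScaleAbs(c,alpha=1.6);cv2.imwrite('pics/w2c.png',cv2.resize(c,None,fx=6,fy=6,interpolation=cv2.INTER_CUBIC))
E
```

```text
2.2 [ 0.5170722  -0.14188985  0.40415392] [ 1.79981960e+02 -1.45020708e-01 -1.03690054e+02] 7.542681333237108
[533.28017241  83.73275862] [523  77  21  14 232] [ 0.55895422 -0.33981108  0.098     ]
[405.29166667 131.66666667] [399 126  13  12 120] [ 0.54490748 -0.22894656  0.098     ]
[316.77710843 180.93373494] [310 174  14  15 166] [ 0.51975604 -0.14286272  0.098     ]
[144.95944233 295.16223067] [134 268  30  55 789] [0.4429204  0.05856435 0.098     ]
[489.28498728 295.38676845] [472 268  30  55 786] [ 0.35763313 -0.28764315  0.098     ]
[225.47530864 317.27469136] [213 309  26  17 324] [ 0.39706378 -0.0133785   0.098     ]
[468.16263124 345.53267624] [ 288  335  332   19 4667] [ 0.29814612 -0.26006463  0.098     ]
[ 0.54325609 -0.24280809  0.076     ] [ 0.56477135 -0.33506858  0.12      ] (np.float64(316.0605173473592), np.float64(181.9177167909788))
```

View pics/w2c.png

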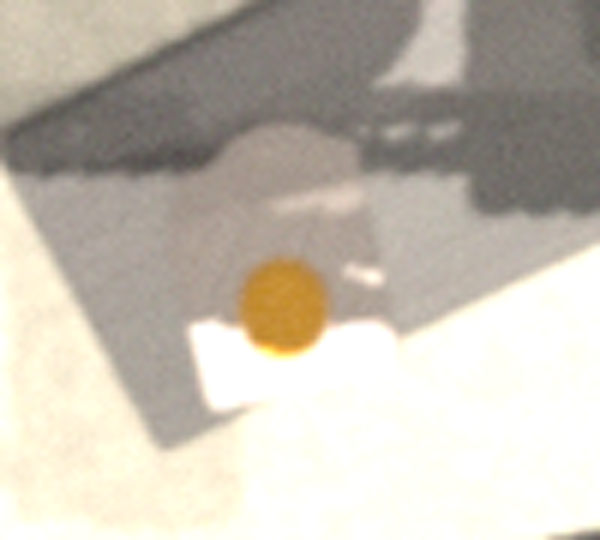

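View pics/s2.png

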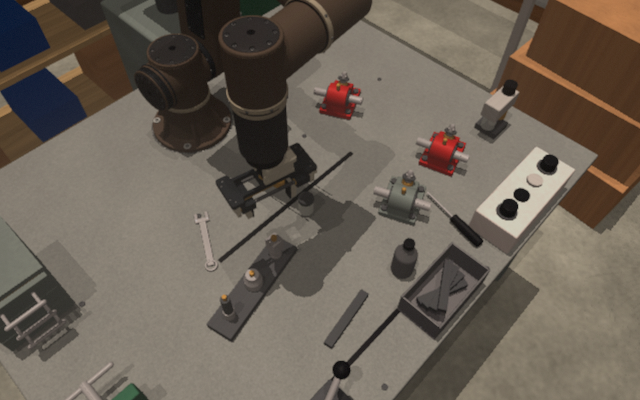

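```bash
python3 - <<'E'
from h import *
ct=cam('top');cs=cam('scene')
a=cv2.imread('pics/top0.png')[185:218,362:395];g=cv2.cvtColor(cv2.resize(a,None,fx=10,fy=10,interpolation=cv2.INTER_CUBIC),cv2.COLOR_BGR2GRAY)
m=cv2.threshold(g,0,255,cv2.THRESH_OTSU)[1]
cn=max(cv2.findContours(m,0,2)[0],key=cv2.contourArea);r=cv2.minAreaRect(cv2.convexHull(cn));print(r)
b=cv2.boxPoints(r);P=np.array([plane(ct,362+(x-4.5)/10,185+(y-4.5)/10,.09)for x,y in b]);print(P,P.mean(0))
for i in range(4):
    d=P[(i+1)%4]-P[i];print(np.degrees(np.arctan2(d[1],d[0])),np.linalg.norm(d))
o=cv2.cvtColor(g,cv2.COLOR_GRAY2BGR);cv2.drawContours(o,[b.astype(int)],0,(0,0,255),1)
s=cv2.resize(cv2.imread('pics/scene0.png')[225:270,255:300],None,fx=8,fy=8,interpolation=cv2.INTER_CUBIC)
cv2.imwrite('pics/sq.png',np.hstack([cv2.resize(o,(360,360)),s]))
w=cv2.imread('pics/w2.png')
E
```

```text
((164.5, 59.0), (118.0, 329.0), 90.0)
[[ 0.56459186 -0.10792935  0.09      ]
 [ 0.55778615 -0.192504    0.09      ]
 [ 0.52673454 -0.1887846   0.09      ]
 [ 0.53348478 -0.10475368  0.09      ]] [ 0.54564933 -0.14849291  0.09      ]
-94.60066847057988 0.08484803680475846
173.16959291894182 0.03127357808174537
85.4072688309321 0.08430161515806539
-5.829036392912048 0.031268763800557105
```

View pics/sq.png

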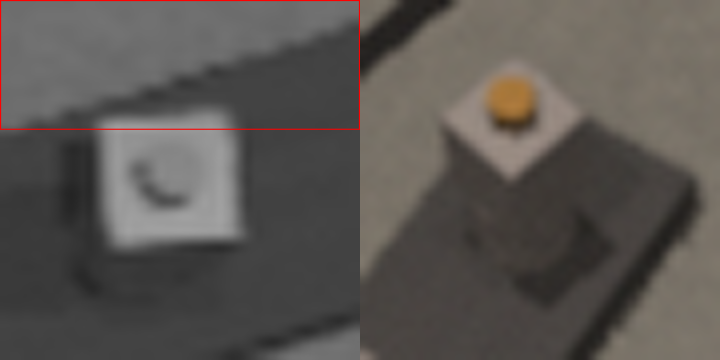

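```bash
python3 - <<'E'
from h import *
ct=cam('top');cs=cam('scene');k=360/33
for P in (np.array([plane(ct,362+x/k-.5,185+y/k-.5,.09)for x,y in((97,122),(230,110),(243,238),(112,250))]),
          np.array([plane(cs,255+(x-360)/8-.5,225+y/8-.5,.09)for x,y in((516,60),(585,118),(513,180),(443,115))])):
    print(P.mean(0))
    for i in range(4):
        d=P[(i+1)%4]-P[i];print(np.degrees(np.arctan2(d[1],d[0]))%90,np.linalg.norm(d))
E
```

```text
[ 0.5181989  -0.14321575  0.09      ]
0.6898372020915104 0.031480530113789575
89.18439150846575 0.030806204042967456
0.7433612515614243 0.03081419185026705
0.42405608857293625 0.030824688101395836
[ 0.52016801 -0.14197194  0.09      ]
0.6980331442095222 0.029510147002664442
0.23644902514972443 0.02954809207843762
88.51036653845031 0.031207257440287968
86.83967255042319 0.02842028381293973
```

Emit:
carry_out(linear=[[0, 0, 1], [0, 0, 2], [0, 0, 3], [0, 0, 4], [0, 0, 5], [0, 0, 6], [0, 0, 7], [0, 0, 8], [0, 0, 8], [0, 0, 8], [0, 0, 8], [0, 0, 8]], twist=[7, 14, 21, 28, 35, 42, 49, 56, 63, 70, 76.3, 76.3])

```text
clock: 3.35
tool_pos: [0.5144, -0.1366, 0.3243]
orientation: [-180.0, -0.1, 179.8]
force: [0.3, 0.3, 0.2]
opening: 0.0874
```

```bash
python3 - <<'E'
from h import *
for i in range(3):
    o=ctrl.get_obs();a=ctrl.snapshot('wrist');print(o['clock'],o['tool_pos'],o['orientation'],o['joint_pos'],abs(o['qvel']).max())
cv2.imwrite('pics/w3.png',a)
hsv=cv2.cvtColor(a,cv2.COLOR_BGR2HSV);m=cv2.inRange(hsv,(8,140,80),(30,255,255))
k,l,s,c=cv2.connectedComponentsWithStats(m)
for i in range(1,k):
        if s[i,4]>20 and s[i,1]<260: print(c[i],s[i],plane(cam('wrist',o),*c[i],.098))
Rt=rot(o['orientation']);print(Rt.T@(np.array([.5193,-.1427,.2295])-o['tool_pos'])*100)
E
```

```text
3.35 [ 0.51435004 -0.13662613  0.32429503] [-1.79970458e+02 -7.63311809e-02  1.79766629e+02] [ 6.25721992e+00  1.11335120e+01 -2.37159442e+01  2.52290450e-02
 -5.52297279e+01 -6.50497372e+00] 12.27249294023924
3.4 [ 0.51444363 -0.13678874  0.32435396] [-1.79968987e+02 -6.38695356e-02 -1.79847187e+02] [ 6.23873452e+00  1.11380344e+01 -2.37028429e+01  2.92989845e-02
 -5.52259238e+01 -6.10262895e+00] 4.394832605427329
3.45 [ 0.51451508 -0.13691529  0.32437425] [-1.79968667e+02 -5.91885956e-02 -1.79745898e+02] [ 6.22370323e+00  1.11446256e+01 -2.36916556e+01  3.04449288e-02
 -5.52258489e+01 -5.98696304e+00] 0.8786823130327189
[277.50965251  64.85714286] [269  56  18  19 259] [ 0.53764137 -0.23395151  0.098     ]
[309.09169054 207.3008596 ] [300 196  19  23 349] [ 0.51906707 -0.14376144  0.098     ]
[-0.48572278 -0.57539917  9.48724433]
```

View pics/w3.png

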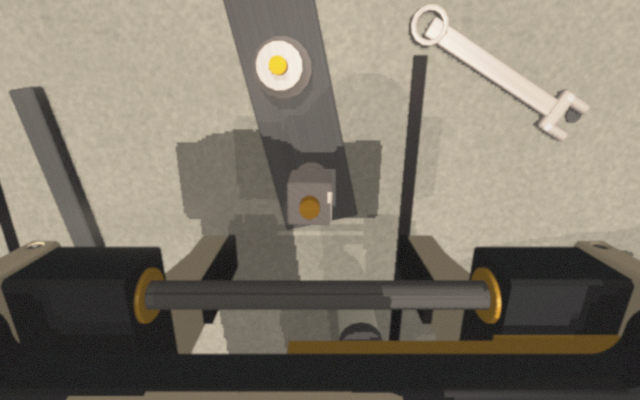

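Emit:
carry_out(linear=[[-0.3, -0.3, 0.5], [-0.5, -0.6, 1.5], [-0.5, -0.6, 3], [-0.5, -0.6, 4.5], [-0.5, -0.6, 6], [-0.5, -0.6, 7.5], [-0.5, -0.6, 8.5], [-0.5, -0.6, 9.2], [-0.5, -0.6, 9.5], [-0.5, -0.6, 9.5], [-0.5, -0.6, 9.5]], twist=[0, 0, 0, 0, 0, 0, 0, 0, 0, 0, 0])

```text
clock: 4.42
tool_pos: [0.5198, -0.1432, 0.2296]
orientation: [-180.0, -0.0, -179.7]
force: [0.4, 0.3, -0.6]
opening: 0.0875
```

```bash
python3 - <<'E'
from h import *
o=ctrl.get_obs();a=ctrl.snapshot('wrist');print(o['clock'],o['tool_pos'],o['orientation'],o['force'])
cv2.imwrite('pics/w4.png',a)
E
```

```text
4.4167 [ 0.51977891 -0.14317125  0.22963049] [-1.79957497e+02 -3.89565622e-02 -1.79734213e+02] [ 0.42496794  0.25878391 -0.63945293]
```

View pics/w4.png

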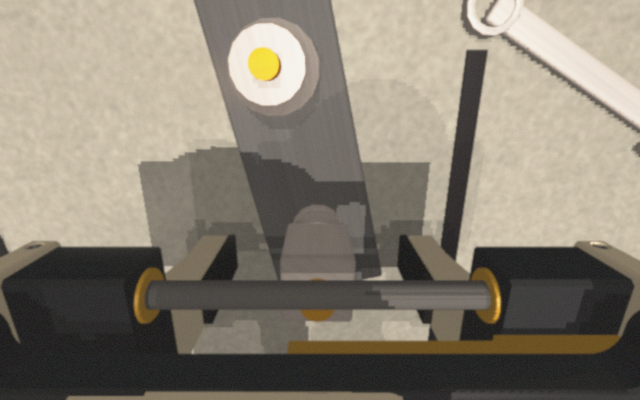

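The coupler is centred between the pads, with its stud at (318,312) and the block square to the jaws. I'll close the fingers and then lift.

Emit:
carry_out(linear=[[0, 0, 0], [0, 0, 0], [0, 0, 0], [0, 0, 0], [0, 0, 0], [0, 0, 0], [0, 0, 0], [0, 0, 0], [0, 0, 0], [0, 0, 0]], twist=[0, 0, 0, 0, 0, 0, 0, 0, 0, 0], fingers=-1)

```text
clock: 5.3
tool_pos: [0.5198, -0.1431, 0.2299]
orientation: [-180.0, -0.0, -179.7]
force: [-0.2, 0.6, -0.0]
opening: 0.0319
```

Emit:
carry_out(linear=[[0, 0, -0.5], [0, 0, -1.5], [0, 0, -3], [0, 0, -5], [0, 0, -8], [0, 0, -11], [0, 0, -14], [0, 0, -17], [0, 0, -19], [0, 0, -20], [0, 0, -20]], twist=[0, 0, 0, 0, 0, 0, 0, 0, 0, 0, 0])

```text
clock: 6.22
tool_pos: [0.5199, -0.1431, 0.4327]
orientation: [-180.0, 0.3, -179.7]
force: [0.3, 0.1, -2.1]
opening: 0.0322
```

```bash
python3 - <<'E'
from h import *
o=ctrl.get_obs();a=ctrl.snapshot('wrist');print(o['clock'],o['tool_pos'],o['orientation'],o['force'],o['joint_pos'])
b=ctrl.snapshot('scene')
cv2.imwrite('pics/w5.png',np.hstack([a,b])[::1,::1] if 0 else a);cv2.imwrite('pics/s5.png',cv2.resize(b[150:350,180:460],None,fx=2.5,fy=2.5))
E
```

```text
6.2167 [ 0.51993346 -0.14308264  0.43273076] [-179.96484424    0.25902993 -179.72984334] [ 0.27770355  0.12427289 -2.13690952] [ 5.47119363e+00  6.61535699e+00 -1.40912515e+01  6.26373891e-02
 -6.90386264e+01 -5.22339420e+00]
```

View pics/w5.png

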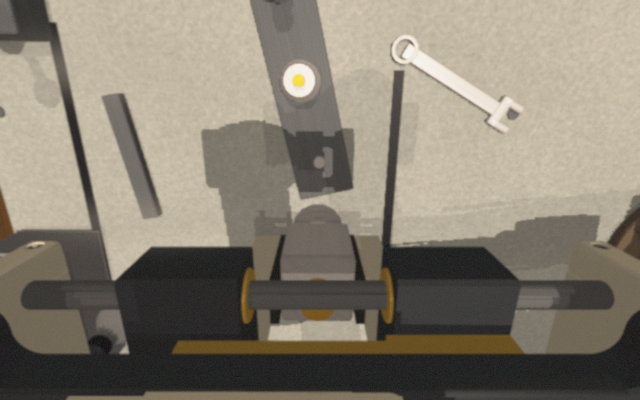

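View pics/s5.png

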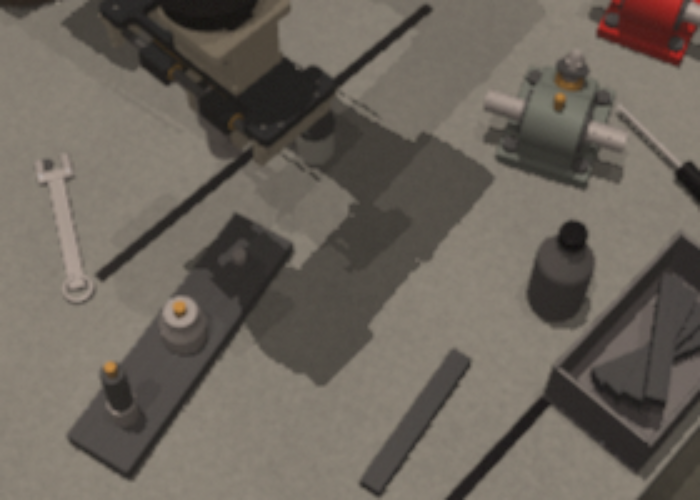

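```bash
cat > fit.py <<'E'
import numpy as np
D=[(20.592,.633,np.hypot(.15895,.65581),.40371),(7.248,-17.1165,np.hypot(.515455,.139205),.40457),(11.1446,-23.6917,np.hypot(.514515,.136915),.324374),(6.61536,-14.09125,np.hypot(.519933,.143083),.432731)]
A=[];b=[]
for j2,j3,r,z in D:
    t=np.radians(j2);p=np.radians(j2-j3)
    A.append([1,np.sin(t),np.cos(p),np.sin(p),0]);b.append(r)
    A.append([0,np.cos(t),-np.sin(p),np.cos(p),1]);b.append(z)
x,res,rk,sv=np.linalg.lstsq(np.array(A),np.array(b),rcond=None)
if __name__=='__main__':
    print('r0,L2,A,B,h',x,res,sv)
E
python3 fit.py; python3 - <<'E'
from h import *
ct=cam('top')
for z in (0,.15):
    print(z,[plane(ct,u,v,z)[:2].round(2) for u,v in ((545,285),(620,365),(560,370),(520,130),(590,200),(575,265),(465,60))])
E
```

```text
r0,L2,A,B,h [0.04311498 0.56837394 0.45690897 0.00767877 0.02164116] [3.20229495e-06] [3.45557901 2.82463543 0.21947246 0.14640584 0.10394971]
0 [array([ 0.27, -0.58]), array([ 0.06, -0.73]), array([ 0.06, -0.57]), array([ 0.71, -0.59]), array([ 0.49, -0.75]), array([ 0.32, -0.67]), array([ 0.95, -0.47])]
0.15 [array([ 0.28, -0.5 ]), array([ 0.09, -0.63]), array([ 0.09, -0.49]), array([ 0.66, -0.51]), array([ 0.47, -0.64]), array([ 0.32, -0.58]), array([ 0.86, -0.4 ])]
```

```bash
python3 - <<'E'
from h import *
a=cv2.imread('pics/scene0.png');cv2.imwrite('pics/x1.png',cv2.resize(a[200:400,0:240],None,fx=3,fy=3))
E
```

```text
(no output)
```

View pics/x1.png

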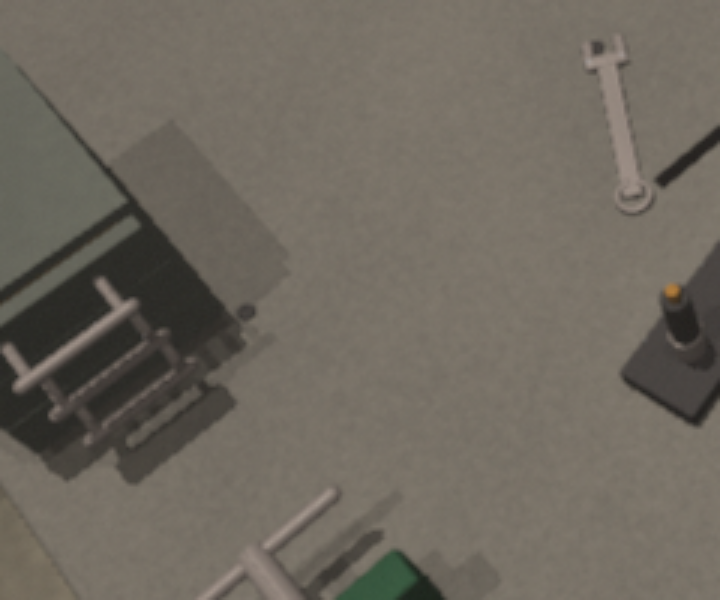

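Emit:
carry_out(linear=[[0, 0, 1], [0, 0, 4], [0, 0, 7], [0, 0, 10], [0, 0, 13], [0, 0, 16], [0, 0, 17.5], [0, 0, 18], [0, 0, 18], [0, 0, 18]], twist=[0, 0, 0, 0, 0, 0, 0, 0, 0, 0])

```text
clock: 7.15
tool_pos: [0.5192, -0.1429, 0.2486]
orientation: [-180.0, -0.1, -179.7]
force: [0.2, 0.6, -3.2]
opening: 0.0321
```

```bash
python3 - <<'E'
from h import *
o=ctrl.get_obs();print(o['clock'],o['tool_pos'],o['orientation'],o['force'])
Rt=rot(o['orientation']);print(Rt.T@(np.array([.5198,-.1431,.2329])-o['tool_pos'])*100)
E
```

```text
7.15 [ 0.51917868 -0.14292486  0.24861137] [-1.79981535e+02 -1.32403053e-01 -1.79737733e+02] [ 0.22659189  0.58409529 -3.19966295]
[-0.06568177 -0.01729212  1.57099548]
```

Emit:
carry_out(linear=[[-0.05, 0, 0.7], [-0.05, 0, 1.3], [-0.05, 0, 1.55], [-0.05, 0, 1.55], [-0.05, 0.3, 1.55], [-0.05, 0.6, 1.6], [-0.05, 0.9, 1.65], [-0.05, 1.2, 1.7], [-0.05, 1.5, 1.75], [-0.05, 1.5, 1.75]], twist=[0, 0, 0, 0, 0, 0, 0, 0, 0, 0])

```text
clock: 7.98
tool_pos: [0.5195, -0.1289, 0.2316]
orientation: [-179.8, -0.2, -179.7]
force: [0.8, -12.6, -1.8]
opening: 0.032
```

```bash
python3 - <<'E'
from h import *
o=ctrl.get_obs();print(o['clock'],o['tool_pos'],o['orientation'],o['force'],o['moment'])
a=ctrl.snapshot('wrist');cv2.imwrite('pics/w6.png',a)
b=ctrl.snapshot('scene');cv2.imwrite('pics/s6.png',cv2.resize(b[200:320,180:340],None,fx=4,fy=4))
E
```

```text
7.9833 [ 0.51951045 -0.12892458  0.23164573] [-1.79841113e+02 -1.56441766e-01 -1.79694242e+02] [  0.81889263 -12.56363469  -1.83557542] [-4.60181308 -0.09598356 -0.03445076]
```

View pics/w6.png

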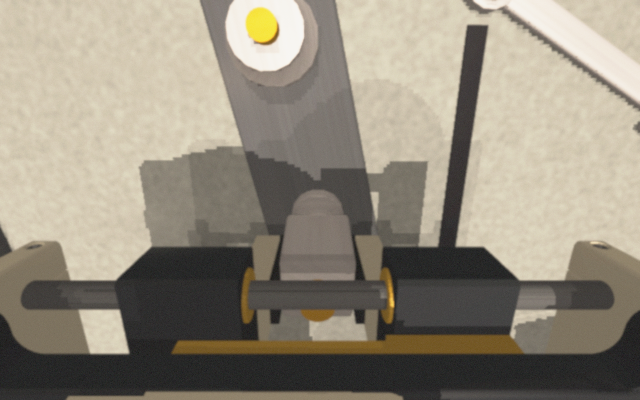

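View pics/s6.png

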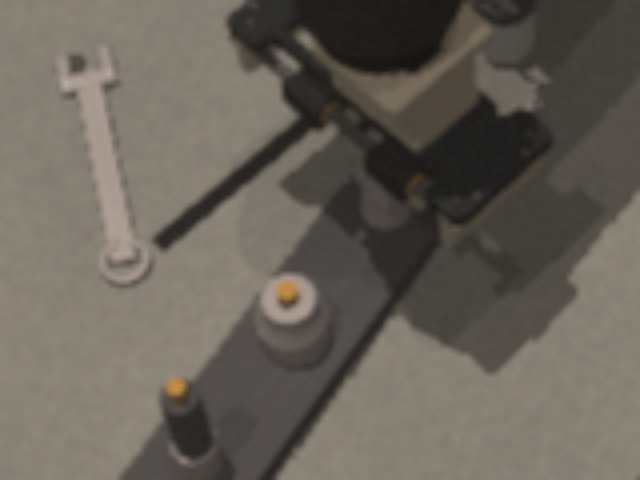

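```bash
cat >> h.py <<'E'
def tp(P):  # tool-frame point -> wrist pixel
    p=ctrl.camera_params('wrist');T=p['T_tool_cam'];f=200/np.tan(np.radians(p['fovy']/2))
    q=T[:3,:3].T@(np.array(P)-T[:3,3]);return f*q[0]/q[2]+p['cx'],f*q[1]/q[2]+p['cy']
E
python3 - <<'E'
from h import *
for deg in (0,5,10,15,20,22,25):
    t=np.radians(deg);out=[]
    for y,h in ((-16,-50),(-16,-20),(-16,20),(16,20),(7,30)):
        # h up along coupler axis; axis up = -z tool leaning +y
        Y=y*np.cos(t)+h*np.sin(t);Z=-h*np.cos(t)+y*np.sin(t)
        out.append(round(tp((0,Y/1e3,.1593+Z/1e3))[1]))
    print(deg,out)
E
python3 - <<'E'
import cv2,numpy as np
a=cv2.imread('pics/w5.png')[180:345,250:390];b=cv2.imread('pics/w6.png')[180:345,250:390]
cv2.imwrite('pics/cmp.png',cv2.resize(cv2.convertScaleAbs(np.hstack([a,b]),alpha=1.8),None,fx=2.8,fy=3.3))
E
```

```text
0 [203, 221, 259, 323, 321]
5 [197, 220, 264, 323, 325]
10 [192, 218, 270, 324, 329]
15 [186, 217, 275, 324, 331]
20 [181, 216, 281, 323, 333]
22 [180, 215, 283, 323, 334]
25 [177, 215, 286, 322, 335]
```

View pics/cmp.png

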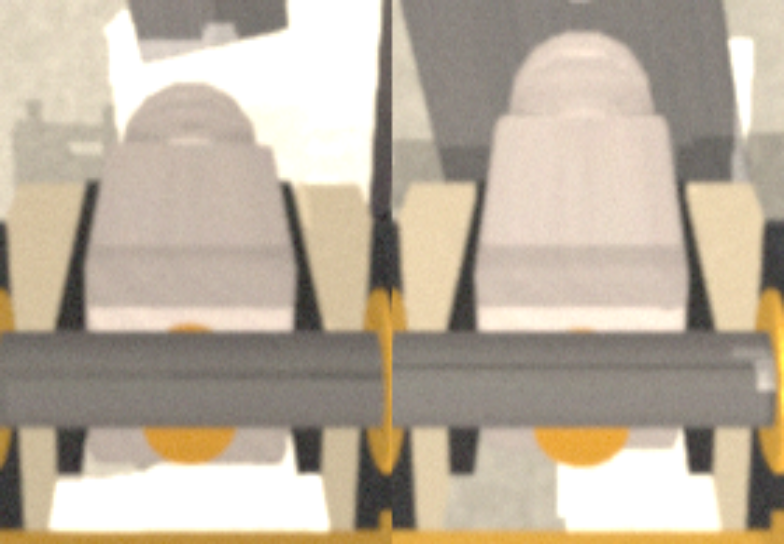

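```bash
cat >> h.py <<'E'
from scipy.optimize import least_squares
def tilt(rows,bias=(3,2,0,-2),pts=((-16,-50),(-16,-20),(16,20),(7,30))):
    # rows: sleeve far lip, face lower edge, block near edge, stud near edge -> (deg,dy,dz mm) about grasp point
    def res(x):
        t=np.radians(x[0]);r=[]
        for (y,h),v,b in zip(pts,rows,bias):
            if v is None: continue
            Y=y*np.cos(t)+h*np.sin(t)+x[1];Z=-h*np.cos(t)+y*np.sin(t)+x[2]
            r.append(tp((0,Y/1e3,.1593+Z/1e3))[1]+b-v)
        return r
    s=least_squares(res,[0,0,0]);return s.x,s.fun
E
python3 - <<'E'
from h import *
print(tilt((206,223,320,320)));print(tilt((190,215,315,320)))
o=ctrl.get_obs();print(o['tool_pos'],o['force'])
E
```

```text
(array([2.20237821, 2.84203866, 4.74672193]), array([-0.98157078,  1.0222813 ,  1.13852205, -1.18076905]))
(array([12.73162651,  0.37054214,  6.02395568]), array([-0.63825648,  0.64822445,  0.88246505, -0.88337511]))
[ 0.51950032 -0.12902455  0.23169759] [ -0.32771496 -11.53362972  -2.7716448 ]
```

Emit:
carry_out(linear=[[0, 0.2, 0.02], [0, 0.4, 0.04], [0, 0.6, 0.06], [0, 0.8, 0.08], [0, 0.9, 0.1], [0, 0.9, 0.1]], twist=[0, 0, 0, 0, 0, 0])

```text
clock: 8.58
tool_pos: [0.5194, -0.1215, 0.2316]
orientation: [-179.7, -0.2, -179.7]
force: [0.2, -15.7, -0.7]
opening: 0.0319
```

```bash
python3 - <<'E'
from h import *
o=ctrl.get_obs();print(o['clock'],o['tool_pos'],o['orientation'],o['force'],o['moment'])
a=ctrl.snapshot('wrist');cv2.imwrite('pics/w7.png',a)
cv2.imwrite('pics/w7c.png',cv2.resize(cv2.convertScaleAbs(a[165:345,250:390],alpha=1.8),None,fx=3,fy=3))
E
```

```text
8.5833 [ 0.51944725 -0.12154088  0.23160645] [-1.79682937e+02 -1.62961758e-01 -1.79657398e+02] [  0.16169116 -15.68002044  -0.74476554] [-6.00356932 -0.05748178  0.02748673]
```

View pics/w7c.png

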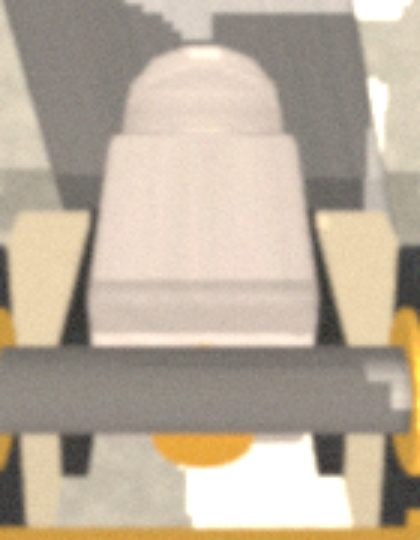

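```bash
python3 - <<'E'
from h import *
print(tilt((180,209,312,320)))
E
```

```text
(array([17.95887898, -3.43164058,  3.11990261]), array([-0.66604989,  0.66416514,  1.00977613, -0.9910213 ]))
```

Emit:
carry_out(linear=[[0, 0.2, 0.04], [0, 0.4, 0.08], [0, 0.6, 0.12], [0, 0.7, 0.15], [0, 0.7, 0.15]], twist=[0, 0, 0, 0, 0])

```text
clock: 9.05
tool_pos: [0.5194, -0.1159, 0.2311]
orientation: [-179.5, -0.2, -179.6]
force: [-0.6, -13.9, 1.3]
opening: 0.0317
```

```bash
python3 - <<'E'
from h import *
o=ctrl.get_obs();print(o['clock'],o['tool_pos'],o['orientation'],o['force'],o['moment'])
a=ctrl.snapshot('wrist');cv2.imwrite('pics/w8.png',a)
cv2.imwrite('pics/w8c.png',cv2.resize(cv2.convertScaleAbs(a[165:345,250:390],alpha=1.8),None,fx=3,fy=3))
E
```

```text
9.05 [ 0.51944198 -0.11593481  0.23113436] [-1.79530938e+02 -1.58336621e-01 -1.79615603e+02] [ -0.60897997 -13.85444496   1.27770959] [-5.22502088  0.15550941  0.01209852]
```

View pics/w8c.png

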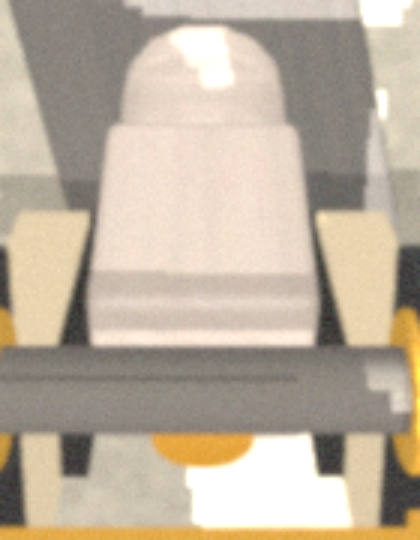

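```bash
python3 - <<'E'
from h import *
print(tilt((173,206,None,320)),tilt((180,209,None,320)),tilt((206,223,None,320)))
E
```

```text
(array([20.87909871, -6.35943864, -0.30906351]), array([ 1.36424205e-12, -1.22781785e-11, -8.64019967e-12])) (array([15.63505271, -5.46001422, -0.67652074]), array([ 5.70850034e-10, -3.53537644e-10,  1.68483894e-10])) (array([-1.11490445, -1.95661841, -3.52903909]), array([-5.68434189e-14,  0.00000000e+00,  1.13686838e-13]))
```

Emit:
carry_out(linear=[[0, -0.15, 0], [0, -0.2, -0.2], [0, -0.2, -0.8], [0, -0.2, -2], [0, -0.2, -5], [0, -0.2, -9], [0, -0.2, -13], [0, -0.2, -16], [0, -0.2, -17], [0, -0.2, -17], [0, -0.2, -17]], twist=[0, 0, 0, 0, 0, 0, 0, 0, 0, 0, 0])

```text
clock: 10.02
tool_pos: [0.5195, -0.1162, 0.4009]
orientation: [-179.6, -0.1, -179.6]
force: [-0.1, -1.1, -4.1]
opening: 0.0319
```

```bash
python3 - <<'E'
from h import *
o=ctrl.get_obs();print(o['clock'],o['tool_pos'],o['orientation'],o['force'],o['joint_pos'])
a=ctrl.snapshot('wrist');cv2.imwrite('pics/w9.png',a)
b=ctrl.snapshot('top');cv2.imwrite('pics/t9.png',b);d=ctrl.snapshot('scene');cv2.imwrite('pics/s9.png',d)
x=cv2.resize(cv2.convertScaleAbs(a[165:345,250:390],alpha=1.8),None,fx=3,fy=3)
cv2.imwrite('pics/w9c.png',x)
E
```

```text
10.0167 [ 0.51948145 -0.11617164  0.4008681 ] [-1.79591774e+02 -1.30418578e-01 -1.79611900e+02] [-0.11789079 -1.06902881 -4.07796756] [  8.66843421   7.25695479 -17.76201247   0.42442507 -65.16948287
  -8.45873469]
```

View pics/w9c.png

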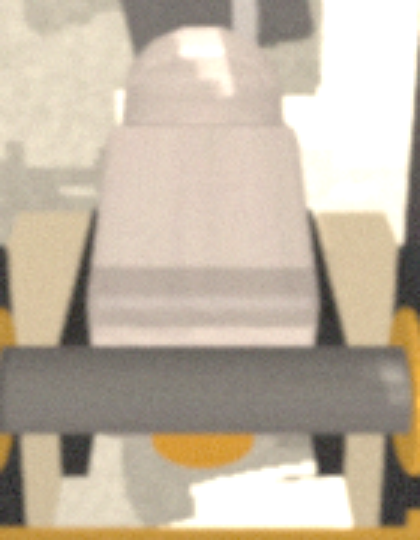

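View pics/s9.png

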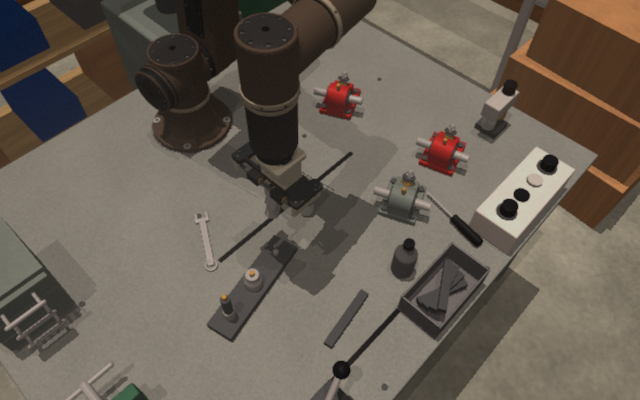

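View pics/t9.png

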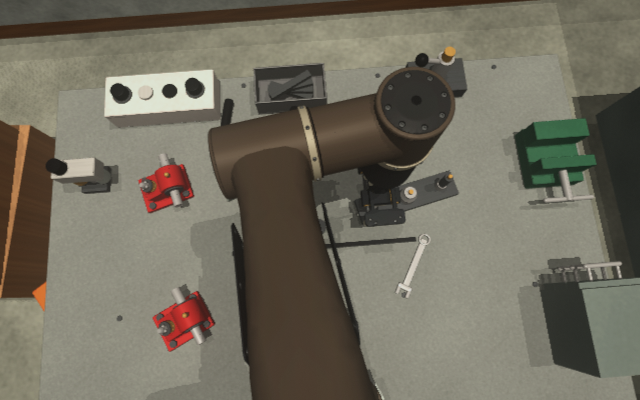

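Emit:
carry_out(linear=[[-0.4, 2, 0], [-1.1, 5.5, 0], [-1.9, 9.5, 0], [-2.7, 13.5, 0], [-3.5, 17.5, 0], [-4.3, 21.5, 0], [-5.1, 25.5, 0], [-5.9, 29.5, 0], [-6.7, 33.5, 0], [-7.5, 37.5, 0], [-8.1, 40.5, 0], [-8.3, 41.4, 0]], twist=[-2, -4, -6, -8, -10, -12, -14, -16, -18, -20, -22, -24.2])

```text
clock: 11.17
tool_pos: [0.5999, 0.3027, 0.3918]
orientation: [-179.7, -0.7, -155.2]
force: [1.0, -0.5, -3.1]
opening: 0.0316
```

Emit:
carry_out(linear=[[0, 0, 0], [0, 0, 0]], twist=[0, 0])

```text
clock: 11.33
tool_pos: [0.5995, 0.3035, 0.3885]
orientation: [-179.6, -1.0, -155.2]
force: [-0.0, -0.9, -2.6]
opening: 0.032
```

```bash
python3 - <<'E'
from h import *
o=ctrl.get_obs();print(o['clock'],o['tool_pos'],o['orientation'],o['force'],o['joint_pos'],abs(o['qvel']).max())
a=ctrl.snapshot('wrist');cv2.imwrite('pics/w10.png',a)
E
```

```text
11.3333 [0.59952014 0.30347609 0.38849986] [-179.63529324   -0.99178925 -155.16282545] [-0.03765308 -0.92102157 -2.64939166] [ 4.34424574e+01  2.11381932e+01 -5.87891245e-01  3.12512454e-02
 -6.93302274e+01 -1.86134268e+01] 1.837153548570943
```

View pics/w10.png

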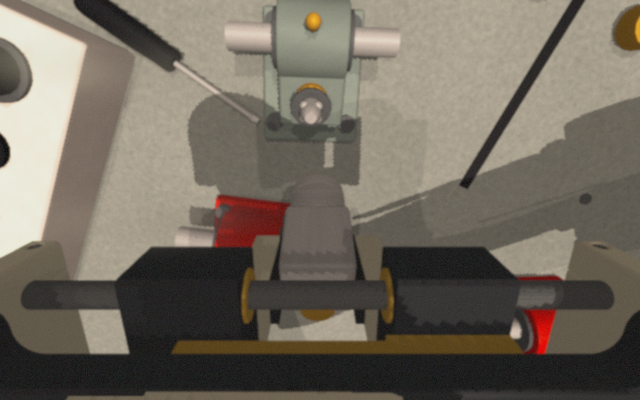

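```bash
python3 - <<'E'
from h import *
a=cv2.imread('pics/w10.png')
cv2.imwrite('pics/w10c.png',cv2.resize(cv2.convertScaleAbs(a[0:150,210:410],alpha=1.2),None,fx=4,fy=4,interpolation=cv2.INTER_CUBIC))
E
```

```text
(no output)
```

View pics/w10c.png

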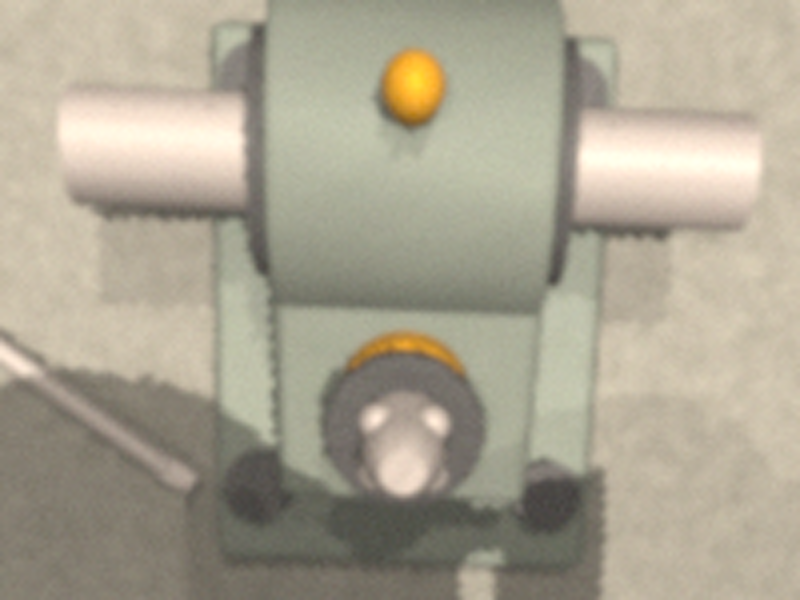

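```bash
python3 - <<'E'
from h import *
# pose when w10 taken
o=dict(tool_pos=np.array([0.59952014,0.30347609,0.38849986]),orientation=np.array([-179.63529324,-0.99178925,-155.16282545]))
c=cam('wrist',o);q=lambda x,y:(210+x/4-.4,y/4-.4)
t=plane(c,*q(404,469),.095);print('tip',t)
a=plane(c,*q(64,147),.058);b=plane(c,*q(757,170),.058);print(a,b,np.linalg.norm(a-b));d=a-b;print('housing y az',np.degrees(np.arctan2(d[1],d[0])),(a+b)/2)
h=np.radians(np.degrees(np.arctan2(d[1],d[0]))-90);print('yaw',np.degrees(h),h)
br=plane(c,*q(414,85),.10);print('brass',br, 'dir tip-brass az',np.degrees(np.arctan2(*(t-br)[1::-1])), np.linalg.norm((t-br)[:2]))
ct,cs=cam('top'),cam('scene');print('tip in scene',proj(cs,t),'top',proj(ct,t))
s=cv2.imread('pics/s9.png');cv2.imwrite('pics/s9c.png',cv2.resize(s[160:225,370:440],None,fx=8,fy=8,interpolation=cv2.INTER_CUBIC))
s=cv2.imread('pics/top0.png');cv2.imwrite('pics/t0c.png',cv2.resize(s[140:200,205:275],None,fx=8,fy=8,interpolation=cv2.INTER_CUBIC))
E
```

```text
tip [0.62596103 0.24593764 0.095     ]
[0.72064089 0.21708473 0.058     ] [0.58085276 0.15694953 0.058     ] 0.1521741320645612
housing y az 23.276802761002582 [0.65074682 0.18701713 0.058     ]
yaw -66.72319723899741 -1.1645394792780948
brass [0.65347019 0.18110982 0.1       ] dir tip-brass az 112.99354723826787 0.07042301084762276
tip in scene (np.float64(409.5937693811265), np.float64(171.05444147149154)) top (np.float64(223.35914280669516), np.float64(171.81174566392005))
```

View pics/s9c.png

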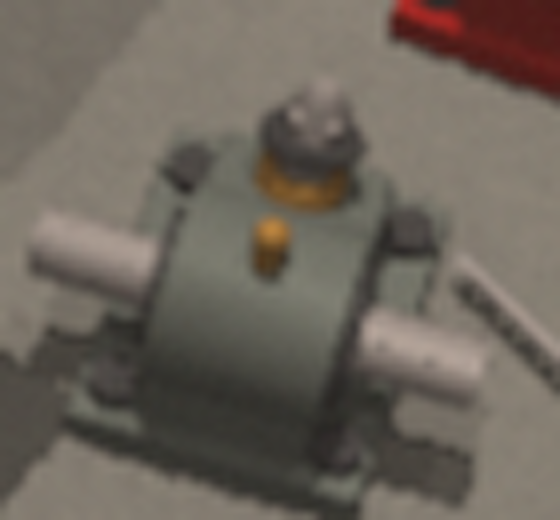

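View pics/t0c.png

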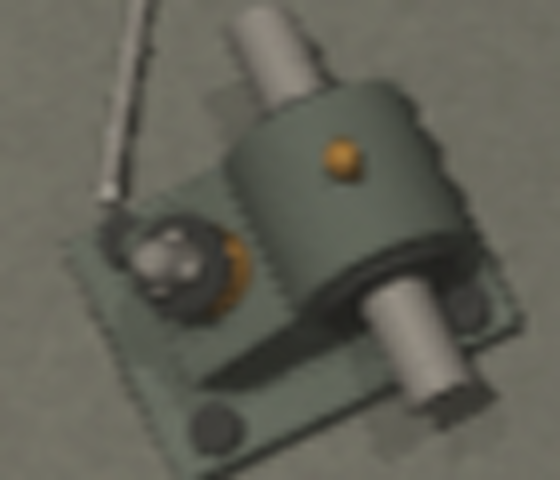

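```bash
python3 - <<'E'
from h import *
o=ctrl.get_obs();print(o['clock'],o['tool_pos'],o['orientation'])
s=ctrl.snapshot('scene');cv2.imwrite('pics/s11.png',s)
Rt=rot(o['orientation']);m=o['tool_pos']+Rt@np.array([0,-.0227,.208]);u,v=proj(cam('scene'),m);print('mouth est',m,u,v)
axis=Rt@np.array([0,np.sin(np.radians(21.5)),-np.cos(np.radians(21.5))]);print(axis)
x0,y0=int(u)-50,int(v)-45
c=cv2.resize(cv2.convertScaleAbs(s[y0:y0+75,x0:x0+100],alpha=1.8),None,fx=7,fy=7,interpolation=cv2.INTER_CUBIC)
cv2.imwrite('pics/s11c.png',c);print(x0,y0)
a=cv2.imread('pics/w10.png');cv2.imwrite('pics/w10d.png',cv2.resize(cv2.convertScaleAbs(a[165:345,250:390],alpha=2.2),None,fx=3,fy=3))
E
```

```text
11.3833 [0.59956913 0.30244466 0.38938418] [-179.63651098   -0.93923846 -155.23023129]
mouth est [0.60653882 0.27920785 0.1815603 ] 416.9726976715911 137.96835371208775
[-0.14221065  0.34450934  0.92794905]
366 92
```

View pics/s11c.png

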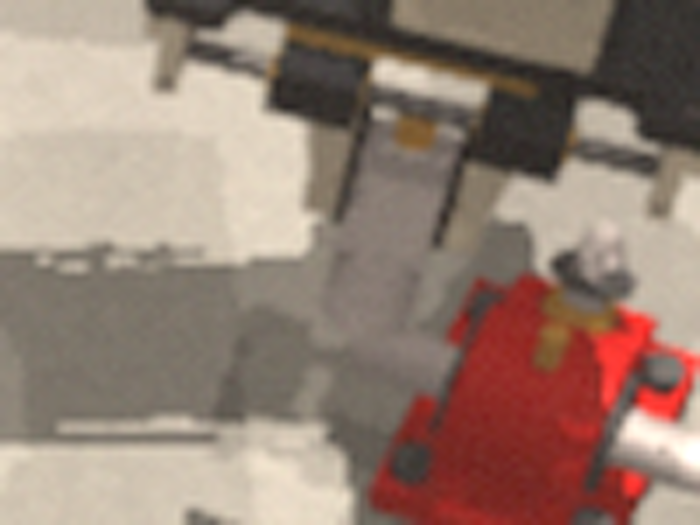

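View pics/w10d.png

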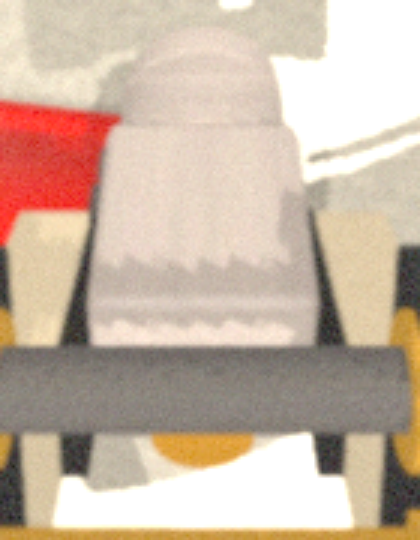

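```bash
cat >> h.py <<'E'
tip=np.array([.6260,.2459,.095]);az=np.radians(113.2)
zn=np.array([np.sin(.38)*np.cos(az),np.sin(.38)*np.sin(az),np.cos(.38)])
xn=np.array([-np.cos(.38)*np.cos(az),-np.cos(.38)*np.sin(az),np.sin(.38)]) # housing +x side
M=np.array([0,-.0227,.208])
E
python3 - <<'E'
from h import *
o=ctrl.get_obs();Rt=rot(o['orientation']);R2=Rt@R.from_euler('z',1.6,degrees=True).as_matrix()
print(R2.T@zn, [0,np.sin(np.radians(21.5)),-np.cos(np.radians(21.5))])
for d in (.03,.012):
    T=tip+d*zn-R2@M;print(d,T,Rt.T@(T-o['tool_pos'])*100)
print(Rt.T@zn*.018*100)
E
```

```text
[ 0.01434247  0.36475288 -0.93099389] [0, np.float64(0.3665012267242973), np.float64(-0.9304175679820246)]
0.03 [0.61502716 0.27949783 0.33068129] [-0.55059742 -2.63554927  5.96571658]
0.012 [0.61765734 0.27336116 0.31396532] [-0.55807171 -3.29256931  7.64150558]
[ 0.00747429  0.65702005 -1.67578901]
```

Emit:
carry_out(linear=[[-0.1, -0.5, 1.2], [-0.3, -1.2, 2.7], [-0.4, -1.9, 4.3], [-0.5, -2.5, 5.6], [-0.55, -2.9, 6.6], [-0.55, -3.2, 7.4], [-0.55, -3.3, 7.6], [-0.55, -3.3, 7.6], [-0.55, -3.3, 7.6]], twist=[0.5, 1, 1.6, 1.6, 1.6, 1.6, 1.6, 1.6, 1.6])

```text
clock: 12.18
tool_pos: [0.6178, 0.2732, 0.315]
orientation: [-179.6, -0.8, -156.9]
force: [0.6, 0.5, -1.1]
opening: 0.0316
```

```bash
python3 - <<'E'
from h import *
o=ctrl.get_obs();print(o['clock'],o['tool_pos'],o['orientation'],o['force'])
a=ctrl.snapshot('wrist');s=ctrl.snapshot('scene');cv2.imwrite('pics/s12.png',s);cv2.imwrite('pics/w12.png',a)
Rt=rot(o['orientation']);m=o['tool_pos']+Rt@M;print('mouth',m,'rel axis',(m-tip)@zn,(m-tip)@xn,(m-tip)@np.cross(zn,xn))
print(proj(cam('scene'),m),proj(cam('scene'),tip),proj(cam('wrist',o),tip),proj(cam('wrist',o),tip-.018*zn))
cv2.imwrite('pics/s12c.png',cv2.resize(cv2.convertScaleAbs(s[125:215,360:460],alpha=1.8),None,fx=6,fy=6,interpolation=cv2.INTER_CUBIC))
cv2.imwrite('pics/w12c.png',cv2.resize(cv2.convertScaleAbs(a[100:260,220:420],alpha=1.6),None,fx=3.7,fy=3.7,interpolation=cv2.INTER_CUBIC))
E
```

```text
12.1833 [0.61781248 0.27323824 0.31501697] [-179.62381146   -0.80631662 -156.87120335] [ 0.58837174  0.49478987 -1.14343753]
mouth [0.62457545 0.24995843 0.10719108] rel axis 0.012913204060991737 0.000536619096184396 0.00028943499441584544
(np.float64(410.85495197558333), np.float64(166.9640334400511)) (np.float64(409.59670793817213), np.float64(171.0706377034876)) (np.float64(316.5683546830067), np.float64(180.8258917272868)) (np.float64(316.2339230156011), np.float64(165.09327981473746))
```

View pics/s12c.png

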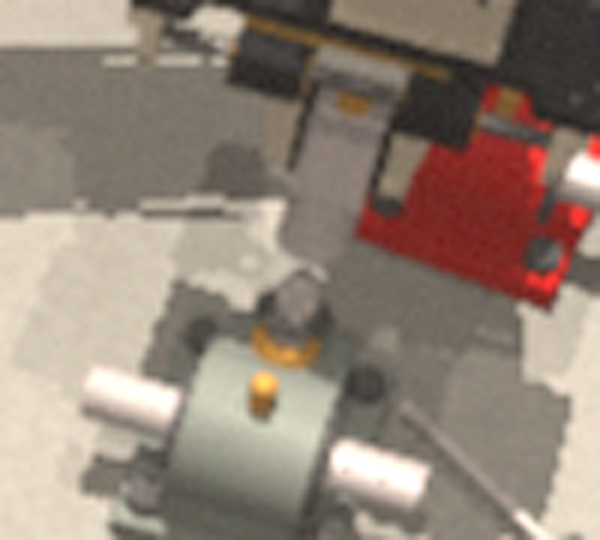

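View pics/w12c.png

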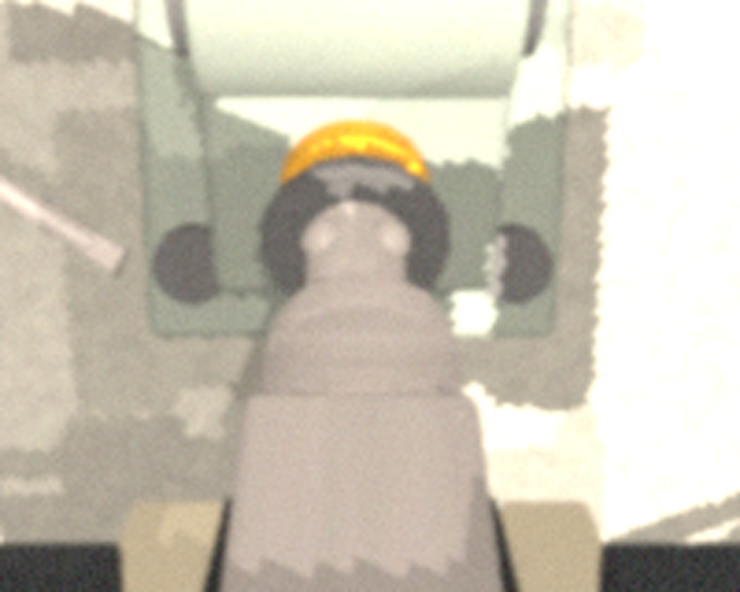

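Emit:
carry_out(linear=[[0, -0.11, 0.28], [0, -0.22, 0.56], [0, -0.33, 0.84], [0, -0.44, 1.12], [0, -0.55, 1.4], [0, -0.66, 1.68], [0, -0.66, 1.68], [0, -0.66, 1.68]], twist=[0, 0, 0, 0, 0, 0, 0, 0])

```text
clock: 12.95
tool_pos: [0.6202, 0.2672, 0.2983]
orientation: [-179.6, -0.8, -156.9]
force: [0.7, -0.7, -3.2]
opening: 0.0322
```

```bash
cat > look.py <<'E'
from h import *
import sys
n=sys.argv[1]
o=ctrl.get_obs();print(o['clock'],o['tool_pos'],o['orientation'],o['force'],o['moment'])
a=ctrl.snapshot('wrist');s=ctrl.snapshot('scene');cv2.imwrite(f'pics/s{n}.png',s);cv2.imwrite(f'pics/w{n}.png',a)
Rt=rot(o['orientation']);m=o['tool_pos']+Rt@M;print('mouth rel',(m-tip)@zn*1e3,(m-tip)@xn*1e3,(m-tip)@np.cross(zn,xn)*1e3,'axial force',o['force']@zn,o['force']@xn)
A=cv2.resize(cv2.convertScaleAbs(s[125:215,360:450],alpha=1.8),(450,450),interpolation=cv2.INTER_CUBIC)
B=cv2.resize(cv2.convertScaleAbs(a[100:345,240:400],alpha=1.6),(294,450),interpolation=cv2.INTER_CUBIC)
cv2.imwrite(f'pics/c{n}.png',np.hstack([A,B]))
E
python3 look.py 13
```

```text
12.95 [0.62020536 0.2672389  0.29829773] [-179.6287316    -0.79992436 -156.85234066] [ 0.71077892 -0.71155023 -3.22573892] [ 0.14361452 -0.10610633 -0.00024373]
mouth rel -5.0043176022966405 0.3148292971777459 0.15651682815088588 axial force -3.342075527087045 -0.32910443886558505
```

View pics/c13.png

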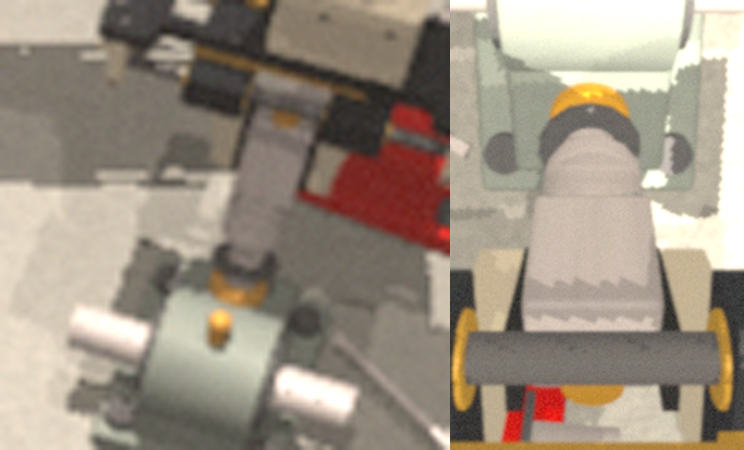

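Emit:
carry_out(linear=[[0, -0.07, 0.19], [0, -0.15, 0.37], [0, -0.22, 0.56], [0, -0.29, 0.74], [0, -0.37, 0.93], [0, -0.37, 0.93], [0, -0.37, 0.93]], twist=[0, 0, 0, 0, 0, 0, 0])

```text
clock: 13.63
tool_pos: [0.6216, 0.2638, 0.2889]
orientation: [-179.6, -0.8, -156.9]
force: [0.8, 0.8, -2.7]
opening: 0.032
```

```bash
python3 look.py 14
```

```text
13.6333 [0.62163563 0.26376613 0.28894958] [-179.6331382    -0.78883015 -156.85342777] [ 0.76768233  0.78633637 -2.74535448] [ 0.36972658 -0.3960169   0.00751594]
mouth rel -15.074862514549189 0.31915504847402937 0.14283451528137883 axial force -2.3936056137797905 -1.408651271774112
```

View pics/c14.png

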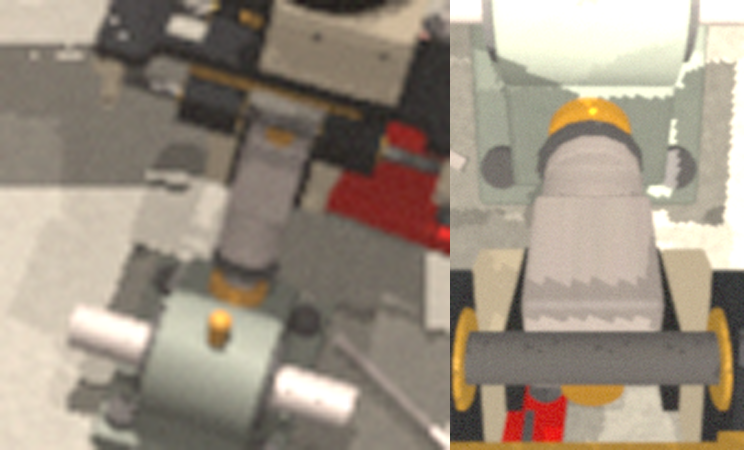

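Emit:
carry_out(linear=[[0, -0.07, 0.19], [0, -0.15, 0.37], [0, -0.22, 0.56], [0, -0.26, 0.65], [0, -0.26, 0.65], [0, -0.26, 0.65]], twist=[0, 0, 0, 0, 0, 0])

```text
clock: 14.23
tool_pos: [0.6226, 0.2616, 0.283]
orientation: [-179.6, -0.8, -156.8]
force: [-2.7, 2.9, 3.0]
opening: 0.032
```

```bash
python3 look.py 15
```

```text
14.2333 [0.62257505 0.26156244 0.28298488] [-179.64676141   -0.75235251 -156.83741836] [-2.69894686  2.94041623  2.95012624] [ 1.12627071  0.88807418 -0.09518809]
mouth rel -21.49158279046405 0.2835537111157175 0.2771545390053169 axial force 4.136515714755523 -2.402966919338781
```

View pics/c15.png

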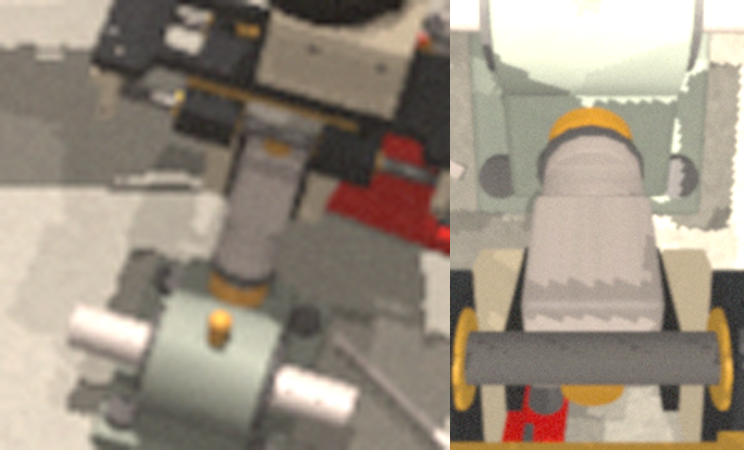

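Emit:
carry_out(linear=[[0, -0.05, 0.14], [0, -0.11, 0.28], [0, -0.16, 0.4], [0, -0.18, 0.47], [0, -0.18, 0.47], [0, -0.18, 0.47]], twist=[0, 0, 0, 0, 0, 0])

```text
clock: 14.83
tool_pos: [0.6231, 0.2601, 0.2792]
orientation: [-179.7, -0.7, -156.8]
force: [-5.3, 3.5, 8.4]
opening: 0.0317
```

```bash
python3 look.py 16
```

```text
14.8333 [0.62311552 0.2600845  0.27915631] [-179.65449093   -0.72236729 -156.82255267] [-5.30439807  3.52895023  8.35241447] [ 1.23140619  2.03061997 -0.16795886]
mouth rel -25.624063650660325 0.2956515587287264 0.306654126930204 axial force 9.734787798329727 -1.8546797689533872
```

View pics/c16.png

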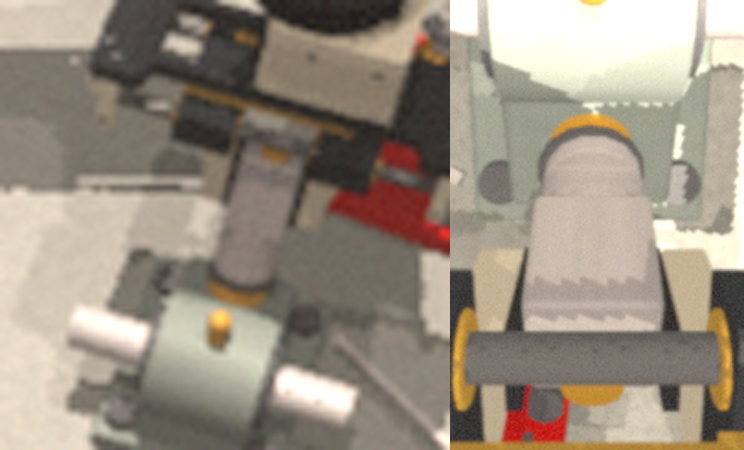

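Emit:
carry_out(linear=[[0, -0.05, 0.12], [0, -0.1, 0.24], [0, -0.12, 0.3], [0, -0.12, 0.3], [0, -0.12, 0.3]], twist=[0, 0, 0, 0, 0])

```text
clock: 15.35
tool_pos: [0.6232, 0.2595, 0.278]
orientation: [-179.7, -0.7, -156.8]
force: [-9.5, 5.5, 15.8]
opening: 0.032
```

```bash
python3 look.py 17
```

```text
15.35 [0.62318124 0.25951556 0.27804305] [-179.68985684   -0.65858062 -156.78937163] [-9.51407346  5.54850274 15.83064218] [ 1.48002629  3.34939075 -0.2343863 ]
mouth rel -26.83072268250173 0.2681057787545211 0.38799821356540287 axial force 17.983194068169055 -2.344745722220296
```

View pics/c17.png

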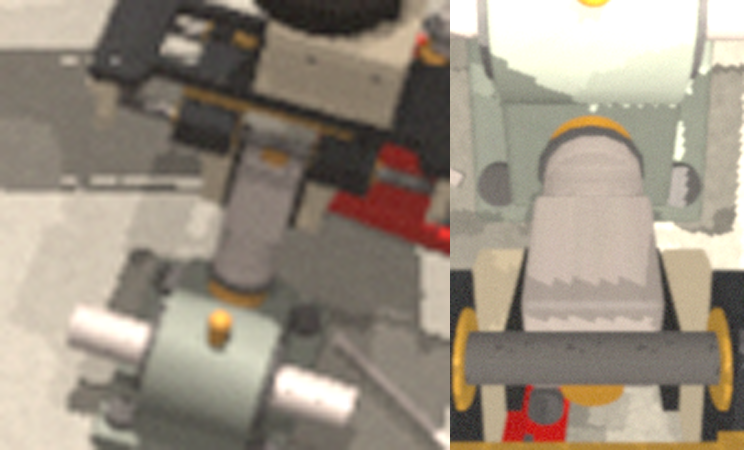

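Emit:
carry_out(linear=[[0.03, -0.05, 0.14], [0.06, -0.09, 0.24], [0.06, -0.1, 0.27], [0.06, -0.1, 0.27], [0.06, -0.1, 0.27], [0.06, -0.1, 0.27]], twist=[0, 0, 0, 0, 0, 0])

```text
clock: 15.95
tool_pos: [0.6228, 0.2592, 0.278]
orientation: [-179.7, -0.5, -156.7]
force: [-10.4, 4.7, 17.9]
opening: 0.0317
```

```bash
python3 look.py 18; python3 - <<'E'
from h import *
a=cv2.imread('pics/w18.png');cv2.imwrite('pics/w18c.png',cv2.resize(cv2.convertScaleAbs(a[125:345,240:400],alpha=1.6),None,fx=2.7,fy=2.7,interpolation=cv2.INTER_CUBIC))
s=cv2.imread('pics/s18.png');cv2.imwrite('pics/s18c.png',cv2.resize(cv2.convertScaleAbs(s[145:195,385:435],alpha=1.8),None,fx=12,fy=12,interpolation=cv2.INTER_CUBIC))
E
```

```text
15.95 [0.62278833 0.25918438 0.2779863 ] [-179.735202     -0.52168502 -156.7389346 ] [-10.41466505   4.73267171  17.8765026 ] [ 1.6713256   3.79375577 -0.2594405 ]
mouth rel -26.900674553015318 0.22579554137732868 0.4136663931041473 axial force 19.73656963975021 -1.218998911956523
```

View pics/w18c.png

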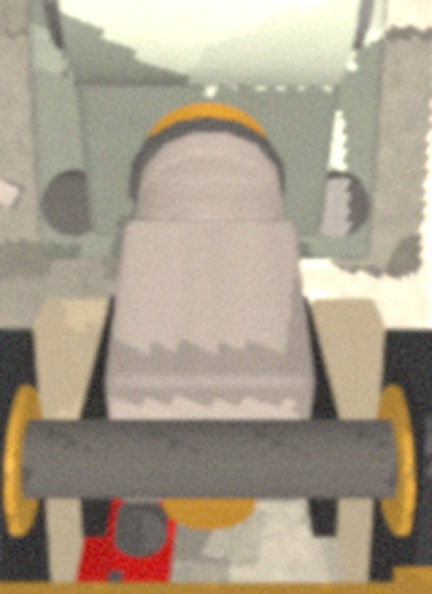

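View pics/s18c.png

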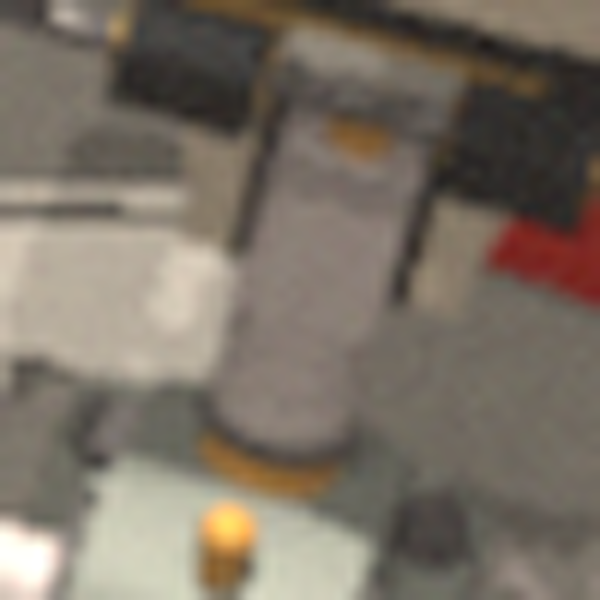

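Emit:
carry_out(linear=[[0.03, -0.06, 0.15], [0.04, -0.12, 0.3], [0.04, -0.12, 0.32], [0.04, -0.12, 0.32], [0.04, -0.12, 0.32], [0.04, -0.12, 0.32], [0.04, -0.12, 0.32], [0.04, -0.12, 0.32]], twist=[0, 0, 0, 0, 0, 0, 0, 0])

```text
clock: 16.72
tool_pos: [0.6225, 0.2588, 0.2779]
orientation: [-179.8, -0.4, -156.7]
force: [-12.4, 5.2, 21.6]
opening: 0.0322
```

```bash
python3 look.py 19; python3 - <<'E'
from h import *
a=cv2.imread('pics/w19.png');cv2.imwrite('pics/w19c.png',cv2.resize(cv2.convertScaleAbs(a[125:345,240:400],alpha=1.6),None,fx=2.7,fy=2.7,interpolation=cv2.INTER_CUBIC))
print(tilt((175,207,None,320)), abs(ctrl.get_obs()['qvel']).max(), ctrl.get_obs()['force'])
o=ctrl.get_obs();print(rot(o['orientation']).T@zn, np.degrees(np.arctan2(.365,.931)))
t=ctrl.snapshot('top');cv2.imwrite('pics/t19.png',t)
E
```

```text
16.7167 [0.62245562 0.2587973  0.27791083] [-179.78577251   -0.39115448 -156.68027314] [-12.36090632   5.2051944   21.57230205] [ 1.804489    4.62063301 -0.30204585]
mouth rel -27.00920959541752 0.22780382740119662 0.4526843865155004 axial force 23.61421015433573 -0.9634944696607842
(array([19.62457155, -5.62418597,  0.01999927]), array([-1.98951966e-12, -1.30739863e-12,  4.32009983e-12])) 0.07933367362364457 [-12.74351224   5.85193829  22.14498424]
[ 0.00547904  0.36743195 -0.93003427] 21.40773994461912
```

View pics/w19c.png

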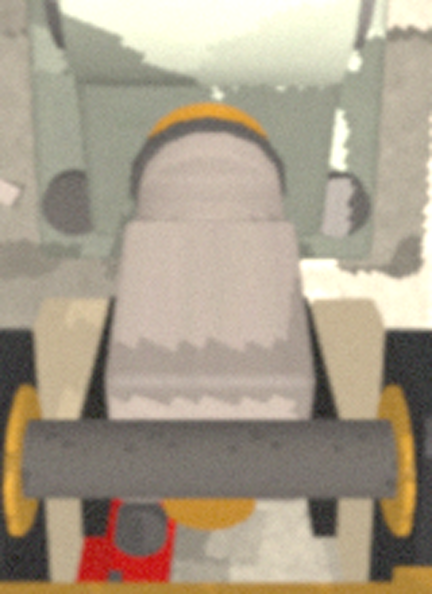

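View pics/s19.png

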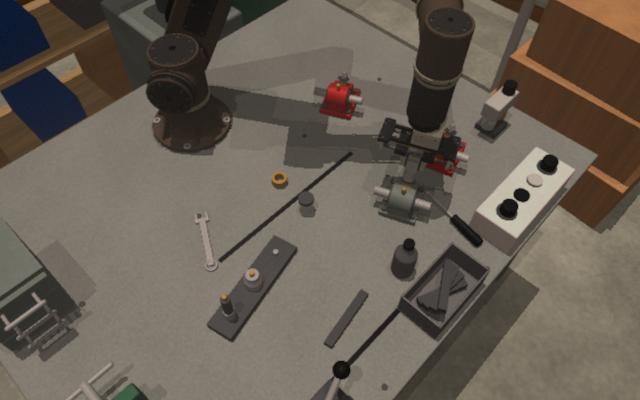

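```bash
python3 - <<'E'
from h import *
o=ctrl.get_obs();print(o['clock'],o['force']@zn,o['opening']);print(ctrl.close_job())
E
```

```text
16.8667 24.250203063152195 0.03184319378584153
the job is handed in; nothing more can be done
None
```

I handed the job in at 16.9 s with the square-bodied coupler still gripped and pressed onto the tilted nipple. By my checks it is fully home. The hand-in reports no verdict, and the collar travel can't be read directly.

**How it was done:** I lifted the coupler off its peg. The moves can't tilt the tool, so I hooked the coupler's mouth back on the peg and pivoted it about 21–22° in the fingers. I then turned it to match the nipple's lean and pushed it along the nipple's axis.

**Last checks:**
- **Seated:** the estimated mouth position is 27 mm below the tip (home is 26 mm), with my calibration off by about 1 mm. The last two pushes moved it only 0.2 mm, so the stop is stiff. The force at first contact and during the push fits a collar close to its full 8 mm.
- **Push and grip:** about 24 N along the axis at hand-in. The opening is 31.8 mm, which matches the 32 mm block, and the arm was still.
- **Alignment:** estimated within 0.5 mm of the axis sideways. The coupler's lean measured about 20–21° against the nipple's 21.4–21.8°.
- **Other objects:** in the last scene picture the other two couplers, the bottle and the jar stand where they started.

**Not fully in agreement:**
- A sideways force of 8–9 N remained between nipple and coupler, and a small correction didn't reduce it.
- Just before insertion the scene camera placed the mouth 2–3 mm further sideways than the wrist camera did. I went by the wrist camera, and the coupler went on without jamming.

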